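# Lay a power unit on its front panel for service

## Robot

A 6-joint arm with a two-finger parallel gripper is mounted at the origin on the work surface. World frame = base frame: x ahead of the robot, y to its left, z up, the work surface at z = 0. Lengths are in mm, angles in rad, forces in N, time in s.
With the tool pointing down it reaches from about 400 to 825 mm from the base axis. Payload 7 kg.
Tool frame: the origin (TCP) lies at the very end of the fingers, on their centre line; the grasp point (between the pads) lies 19 mm behind it; z points along the fingers, y is the direction in which the jaws open and shut (so a half turn about z gives the same grasp; the last joint's range is limited). The gripper opens to 88 mm and grips with 3 to 60 N. Pads are 19 mm wide; open, the fingers measure 130 mm over their backs; the gripper's body (78 mm by 193 mm) begins 47 mm behind the grasp point.
Start: joints at [-0.859, 0.359, 0.012, 0, -1.224, -0.288], TCP at [277.55, -615.273, 198.561] pointing down, gripper open.
Joint ranges: [-3.07, 3.07], [-1.43, 2.12], [-1.02, 1.25], [-3.03, 1.67], [-3.05, -0], [-3.03, 3.03]. Speed limits (rad/s): [2.39, 2.39, 3.01, 3.14, 3.14, 3.14].

## Interface

Orientations are given as a unit quaternion [x, y, z, w].
In Python, from plant import bot gives the robot as it stands. Calls block until the motion is done:
- bot.move_ptp(position, orientation): joint-space move of the TCP to a pose.
- bot.line_to(position, velocity=150, ori=None): straight line of the TCP; ori=None keeps the orientation; velocity is the mean speed in mm/s.
- bot.move_joints(angles): joint-space move.
- bot.move_gripper(opening, force=None): finger opening in mm; force is the grip in N (None keeps the last); returns when the fingers have stopped.
- bot.pause(seconds).
- bot.solve_ik(position, orientation): joint angles nearest the present ones, or None.
- bot.read_state(): the state.
- bot.camera(name): name is "side" or "top" or "wrist"; returns the picture (420x560x3 uint8, red, green, blue); there is no depth.
- bot.get_calibration(name): a dict with "fx", "fy", "cx", "cy" (pixels), "distortion" ([k1, k2, p1, p2, k3] as OpenCV has them; the pictures are not rectified), "view" (4x4, takes a point from world to camera coordinates); the wrist camera has in their place "T_tool_cam" (4x4, takes a point from camera to tool coordinates, whose origin is the TCP and whose axes are the flange's). Camera axes: x right, y up, looking along -z (the intrinsics and any distortion apply to the point x, -y, -z); pixel columns grow to the right and rows downward; lengths in mm; the calibration is good to about 2 mm. A picture is of the moment at which its call begins: read the wrist's pose just before it. get_calibration takes no time and is no camera call.
A pose or a line that the arm cannot do raises bot.Unreachable and nothing moves.
- bot.close_job(): hands the job in, once; it reports no verdict.
The state is a dict: "t": time; "joint_pos": joint angles; "qvel": joint speeds; "tau": joint torques, N m; "tcp_pos": TCP position; "eef_rot": TCP orientation; "contact_force": force on the tool from outside, world axes, zero at the start; "moment": the same for the moment, N m; "width": finger opening in mm.
Only numpy, scipy, OpenCV 4.12 (cv2) and the standard library are available. Lean on these libraries where they do the work, as an engineer would, in place of code of your own. Each camera call takes 0.05 s, during which the arm holds its last target.

## Task

Push the standing power unit along the bench, without tipping it, until its foot bar is squarely against the low stop strip of the service cradle. Then, pushing on the panel's back, tip it over the stop, easing it gently all the way round until the panel rests face down on the padded rail, and leave it lying there by itself. Only push it with the fingertips from behind and above: keep off the front of the panel, never lift the unit, do not let it drop or slam either way, and leave the screwdriver, mug and jar alone.

Things in the scene. Friction and masses are not known exactly. Their poses are not given: they have to be found in the camera images.
- power_unit: Loose L-shaped instrument, 0.8 kg: tall panel with a low chassis behind. Origin at bench level under the foot bar's axis, mid-width; x points out of the panel's front (the way it is to be tipped), y along its width, z up. It pivots on a round foot bar at the bottom front. The weight sits low at the rear: it falls back upright until it leans about 74 deg; it lies on the rail at about 81 deg
- panel_back (a point): Point on the power unit's plain panel back, mid-width, in its frame x = -9, z = 133 mm. Panel 5 mm thick (x = -9 to -4), 130 wide, z = 8 to 182; its back is free above z = 60 and can be pushed all the way round. Meter and knobs on its front reach x = +10. Frame axes as the unit's
- unit_rear (a point): Centre of the rear face of the dark transformer block, in the power unit's frame x = -140, z = 33 mm. Block x = -140 to -84, 80 wide, z = 12 to 54, copper strap on top to z = 58. It stands on a chassis tray, 110 wide, 12 high, on rubber feet, that runs from there to the panel. A push here slides the unit
- cradle: Dark steel service cradle fixed to the bench. Origin at bench level on the stop face, mid-width; x points from stop to rail (the way to tip), y along the stop. Stop strip 170 long, 10 high, x = 0 to 14. Padded rail: rubber bar, radius 10, 170 long, axis at x = 126, z = 23. Side strips 6 high join them. With the foot bar against the stop the unit's origin is at x = -8 (mm)
- foot_left (a point): Left (+y) end of the power unit's round rubber foot bar (radius 8 mm, 120 long), on its axis, 8 mm above the bench
- foot_right (a point): Right (-y) end of the power unit's foot bar, on its axis, 8 mm above the bench
- screwdriver: Bystander: screwdriver lying on the bench beside the unit, on the robot's side; about 200 mm long, origin near its middle
- mug: Bystander: white mug, 76 mm across and 85 high, origin at the centre of its underside
- jar: Bystander: small white jar with black cap, 56 mm across and 70 high, origin at the centre of its underside
Not all that is in view belongs to the job. What is shaped like the cradle but pink or yellow is not meant. There is more than one size of the power_unit; the job needs the smaller.

How it is judged (in metres and radians):
On the way:
1. the unit, still standing, has its foot bar squarely against the stop strip (x of foot_left in the frame of cradle between -0.0135 and 0 m and x of foot_right in the frame of cradle between -0.0135 and 0 m and angle between power_unit's own z axis and vertical below 0.12 rad), for 0.2 s.
At the end, for the whole second after the job is handed in: The unit lies at rest, panel down on the padded rail, leaning 77 to 85 deg from upright, both ends of its foot bar still within 14 mm of the stop strip (angle between power_unit's own z axis and vertical between 1.35 and 1.48 rad and angle between the x axis of power_unit and the z axis of cradle, either way round below 0.22 rad and x of foot_left in the frame of cradle between -0.022 and 0 m and x of foot_right in the frame of cradle between -0.022 and 0 m and contact force between power_unit and cradle above 0.05 N and linear speed of power_unit below 0.02 m/s and angular speed of power_unit below 0.1 rad/s); the robot touches nothing.
It fails at once if the unit swings, drops or slams (turns faster than 2.2 rad/s) (angular speed of power_unit above 2.2 rad/s).
It fails at once if the unit is lifted (an end of its foot bar more than about 20 mm off the bench) (height (world z) of any of foot_left, foot_right above 0.03 m).
It fails at once if the screwdriver, mug or jar is disturbed (moved 15 mm) (distance of any of screwdriver, mug, jar from where it was at the start of the episode above 0.015 m).
It fails at once if the fingers press on the front of the panel, its meter or its knobs, or grip it (contact force between the fingers and power_unit_c2 above 0.5 N or contact force between the fingers and power_unit_c9 above 0.5 N or contact force between the fingers and power_unit_c10 above 0.5 N or contact force between the fingers and power_unit_c11 above 0.5 N or contact force between the fingers and power_unit_c12 above 0.5 N).
It also fails if it takes over 58 s, if anything falls off the work surface, if the arm or the gripper's body presses on something with over 40 N, if the wrist force passes 120 N, or if a joint passes its speed limit or range.

## Working session

There is one attempt and no reset: what is moved stays moved. The work goes in short steps, each a Python script; the robot and the scene stay as the last script left them, time stands still between calls to the robot, and variables do not carry over. Pictures are saved under pics/ and viewed, and the job is handed in when it is done.

```bash
ls; mkdir -p pics
python3 - <<'E'
from plant import bot
import cv2
for n in ["side","top","wrist"]:
    im=bot.camera(n); cv2.imwrite(f"pics/{n}0.png",im[:,:,::-1])
    c=bot.get_calibration(n); print(n,c)
print(bot.read_state())
E
```

```text
pics
side {'fx': 471.0847598173459, 'fy': 471.0847598173459, 'cx': 276.22257170643155, 'cy': 207.52449749179712, 'distortion': array([-0.04253722,  0.        ,  0.        ,  0.        ,  0.        ]), 'view': array([[-9.75145487e-01, -2.21300944e-01, -1.08245500e-02,
         4.83641064e+02],
       [ 1.23251967e-01, -5.82402194e-01,  8.03502730e-01,
        -1.06139233e+02],
       [-1.84120154e-01,  7.82197914e-01,  5.95202648e-01,
        -1.33473077e+03],
       [ 0.00000000e+00,  0.00000000e+00,  0.00000000e+00,
         1.00000000e+00]])}
top {'fx': 487.19447694679496, 'fy': 487.19447694679496, 'cx': 275.9012474952363, 'cy': 205.69919428524614, 'distortion': array([-0.02076012,  0.        ,  0.        ,  0.        ,  0.        ]), 'view': array([[ 2.21333671e-02, -9.99510305e-01, -2.21192977e-02,
         6.34066257e+01],
       [ 9.94922124e-01,  1.98481572e-02,  9.86712585e-02,
        -5.08045629e+02],
       [-9.81839124e-02, -2.41909058e-02,  9.94874223e-01,
        -1.40911503e+03],
       [ 0.00000000e+00,  0.00000000e+00,  0.00000000e+00,
         1.00000000e+00]])}
wri
[... 525 characters left out ...]
        1.00000000e+00]])}
{'t': 0.15, 'joint_pos': array([-8.58910530e-01,  3.59223772e-01,  1.12500500e-02, -2.58097462e-04,
       -1.22412147e+00, -2.88107840e-01]), 'qvel': array([ 0.00029711,  0.00020174,  0.00144681,  0.00089999,  0.00043631,
       -0.00091973]), 'tau': array([-9.59678050e-05, -5.83276176e+01,  2.93292296e+01,  7.00111896e+00,
        8.85341142e-03, -9.65358959e-05]), 'tcp_pos': array([ 277.3618377 , -614.91455539,  197.8280151 ]), 'eef_rot': array([-2.10264016e-01,  9.77644417e-01,  6.28107727e-04, -2.04865050e-04]), 'contact_force': array([-0.33010343, -0.09010934,  0.26336522]), 'moment': array([-0.02018024,  0.00987556, -0.01165358]), 'width': 87.40020262047824}
```

View pics/side0.png

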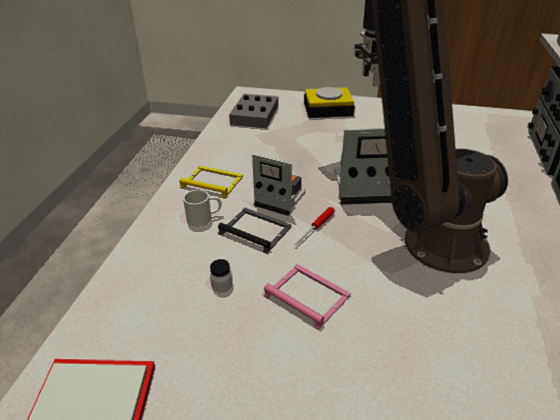

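View pics/top0.png

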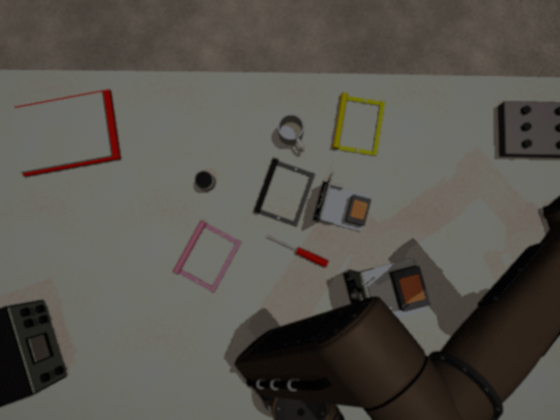

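Candidates in the top view are a small unit at (343,205) and a large unit at (385,287), plus cradles that are dark (285,192), pink (208,256) and yellow (358,125). I choose the small unit and the dark cradle, and will check them in a close crop.

Run:
```python
import cv2
im=cv2.imread("pics/top0.png")[110:280,220:400]
cv2.imwrite("pics/topcrop.png",cv2.convertScaleAbs(cv2.resize(im,None,fx=3.5,fy=3.5,interpolation=cv2.INTER_CUBIC)[:600],alpha=1.6))
im=cv2.imread("pics/side0.png")[140:270,170:350]
cv2.imwrite("pics/sidecrop.png",cv2.convertScaleAbs(cv2.resize(im,None,fx=4.4,fy=4.4,interpolation=cv2.INTER_CUBIC)[:600],alpha=1.4))
```

```text
(no output)
```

View pics/topcrop.png

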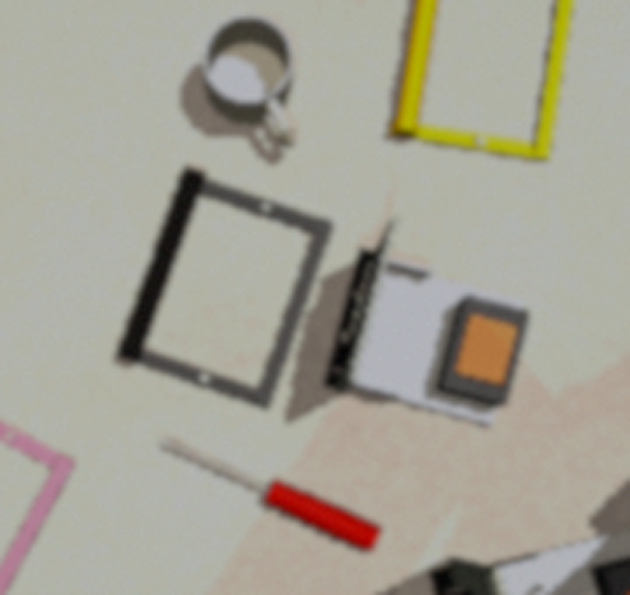

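View pics/sidecrop.png

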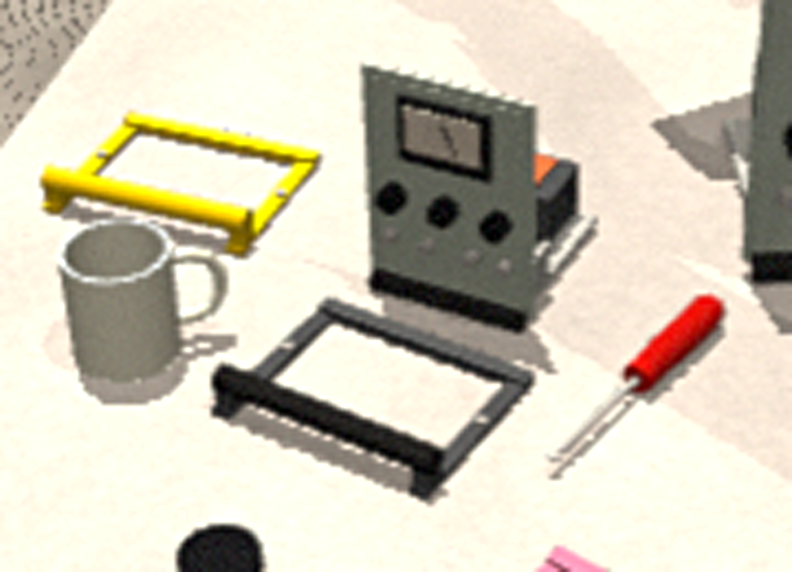

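View pics/wrist0.png

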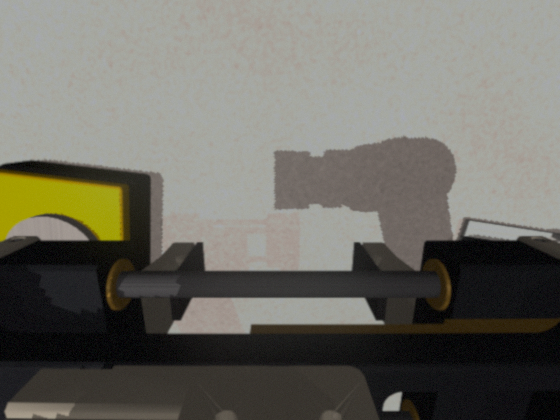

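```bash
cat > h.py <<'E'
import numpy as np, cv2
from scipy.spatial.transform import Rotation as R
from plant import bot
def cam(name,st=None):
    c=bot.get_calibration(name)
    K=np.array([[c['fx'],0,c['cx']],[0,c['fy'],c['cy']],[0,0,1]]);D=np.array(c['distortion'],float)
    if name=='wrist':
        T=np.eye(4);T[:3,:3]=R.from_quat(st['eef_rot']).as_matrix();T[:3,3]=st['tcp_pos']
        V=np.linalg.inv(T@c['T_tool_cam'])
    else: V=c['view']
    return K,D,np.diag([1,-1,-1,1.])@V   # opencv extrinsics
def onplane(C,px,z):
    K,D,E=C
    u=cv2.undistortPoints(np.array(px,float).reshape(-1,1,2),K,D).reshape(-1,2)
    d=np.c_[u,np.ones(len(u))]@E[:3,:3]
    o=-E[:3,:3].T@E[:3,3]
    z=np.broadcast_to(z,(len(d),))
    return o+d*((z-o[2])/d[:,2])[:,None]
def proj(C,P):
    K,D,E=C
    return cv2.projectPoints(np.array(P,float).reshape(-1,1,3),E[:3,:3],E[:3,3],K,D)[0].reshape(-1,2)
E
python3 - <<'E'
from h import *
C=cam('top')
f=lambda p:(np.array(p)/3.5+[220,110])
P=lambda ps,z:print(np.round(onplane(C,[f(p) for p in ps],z)[:,:2],1).tolist())
print("stop outer corners");P([(330,222),(270,405)],10)
print("side/stop");P([(193,168),(122,358)],33)
print("copper");P([(467,313),(522,320),(507,388),(452,376)],58)
print("panel top ends at z182");P([(360,250),(327,387)],182); P([(383,252),(350,388)],182)
print("tray");P([(388,262),(530,300),(490,425),(348,388)],12)
print("screwdriver");P([(165,440),(270,492),(378,538)],10)
print("mug rim");P([(248,63)],85)
S=cam('side')
g=lambda p:(np.array(p)/4.4+[170,140])
print("side: foot bar L,R ends z8", np.round(onplane(S,[g((373,283)),g((523,323))],8),1).tolist())
print("panel top L,R", np.round(onplane(S,[g((363,68)),g((535,107))],182),1).tolist())
print("stop corners", np.round(onplane(S,[g((328,300)),g((533,380))],10),1).tolist())
E
```

```text
stop outer corners
[[607.5, -38.3], [449.8, 10.2]]
side/stop
[[647.7, 79.3], [485.3, 135.1]]
copper
[[526.0, -149.1], [521.1, -194.2], [464.9, -182.1], [473.9, -137.2]]
panel top ends at z182
[[557.8, -51.8], [454.1, -28.6]]
[[556.6, -69.1], [453.7, -45.7]]
tray
[[573.6, -88.0], [543.4, -208.6], [436.7, -175.3], [465.5, -55.4]]
screwdriver
[[418.3, 98.4], [376.5, 8.9], [340.0, -82.4]]
mug rim
[[725.5, 34.7]]
side: foot bar L,R ends z8 [[580.3, -65.8, 8.0], [465.5, -41.6, 8.0]]
panel top L,R [[582.1, -71.9, 182.0], [459.3, -46.2, 182.0]]
stop corners [[605.5, -36.8, 10.0], [445.7, 21.6, 10.0]]
```

```bash
cat >> h.py <<'E'
def ori(push,back=True):
    """tool down, tool x along -push (back) or +push; push = world xy unit vector"""
    p=np.array([push[0],push[1],0.]);p/=np.linalg.norm(p)
    x=-p if back else p; z=np.array([0,0,-1.]); y=np.cross(z,x)
    return R.from_matrix(np.c_[x,y,z]).as_quat()
def snap(n,name):
    st=bot.read_state(); im=bot.camera(n); cv2.imwrite(f'pics/{name}.png',im[:,:,::-1]); return st,im
E
python3 - <<'E'
from h import *
p=(0.31,0.951)
for b in (True,False):
  q=ori(p,b)
  for pos in [(575,80,330),(480,-230,100),(485,-215,30),(520,-60,140),(565,100,36)]:
    s=bot.solve_ik(pos,q); print(b,pos,None if s is None else np.round(s,2))
E
```

```text
True (575, 80, 330) [ 0.47  0.15  0.02  0.   -1.45 -0.79]
True (480, -230, 100) [-0.08  0.21 -0.44  0.   -0.92 -0.24]
True (485, -215, 30) [-0.05  0.3  -0.52  0.   -0.75 -0.27]
True (520, -60, 140) [ 0.26  0.16 -0.4   0.   -1.01 -0.58]
True (565, 100, 36) [ 0.52  0.35 -0.42  0.   -0.8  -0.83]
False (575, 80, 330) [ 0.47  0.15  0.02  0.   -1.45  2.35]
False (480, -230, 100) [-0.08  0.21 -0.44  0.   -0.92  2.9 ]
False (485, -215, 30) [-0.05  0.3  -0.52  0.   -0.75  2.87]
False (520, -60, 140) [ 0.26  0.16 -0.4   0.   -1.01  2.57]
False (565, 100, 36) [ 0.52  0.35 -0.42  0.   -0.8   2.31]
```

Run:
```python
from h import *
q=ori((0.31,0.951))
p=bot.read_state()['tcp_pos']
bot.line_to([p[0],p[1],330],velocity=200)
bot.move_ptp([575,80,330],q)
bot.pause(0.2)
st,_=snap('wrist','w1'); np.save('w1.npy',np.r_[st['tcp_pos'],st['eef_rot']]); print(st['t'],st['tcp_pos'],st['eef_rot'],st['contact_force'])
```

```text
3.825 [575.08672944  79.50980314 329.98190008] [-5.87048711e-01  8.09551610e-01  1.01345334e-06 -2.61527758e-05] [ 0.10412133  0.10529253 -0.09218699]
```

View pics/w1.png

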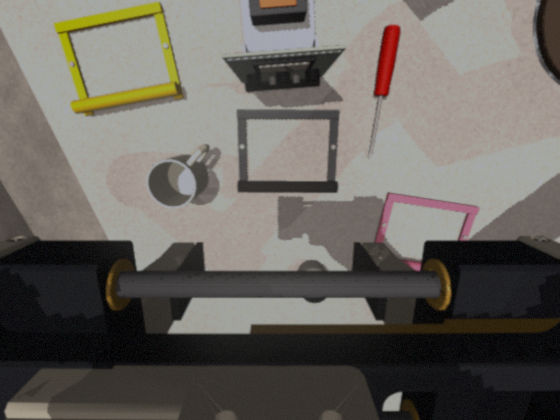

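Run:
```python
import cv2
im=cv2.imread("pics/w1.png")[0:200,210:360]
cv2.imwrite("pics/w1c.png",cv2.convertScaleAbs(cv2.resize(im[0:120],None,fx=5,fy=5,interpolation=cv2.INTER_CUBIC),alpha=2))
cv2.imwrite("pics/w1d.png",cv2.convertScaleAbs(cv2.resize(im[80:200],None,fx=5,fy=5,interpolation=cv2.INTER_CUBIC),alpha=2))
```

```text
(no output)
```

View pics/w1c.png

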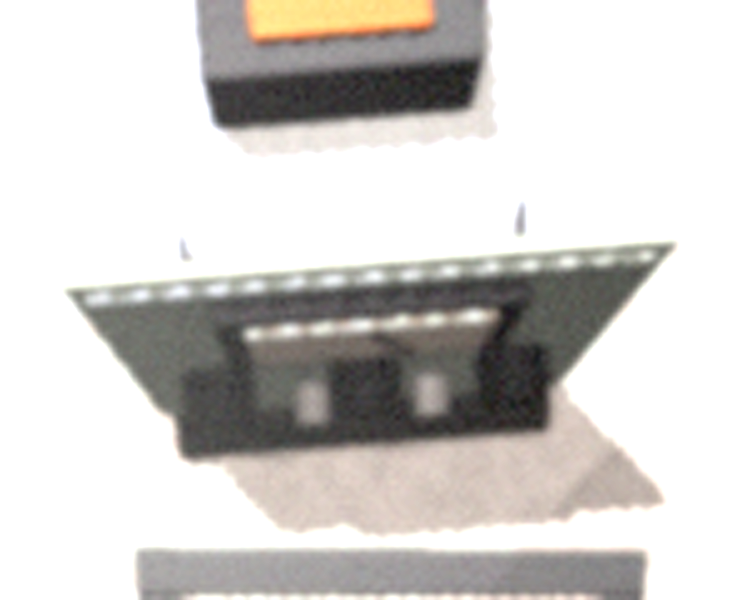

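View pics/w1d.png

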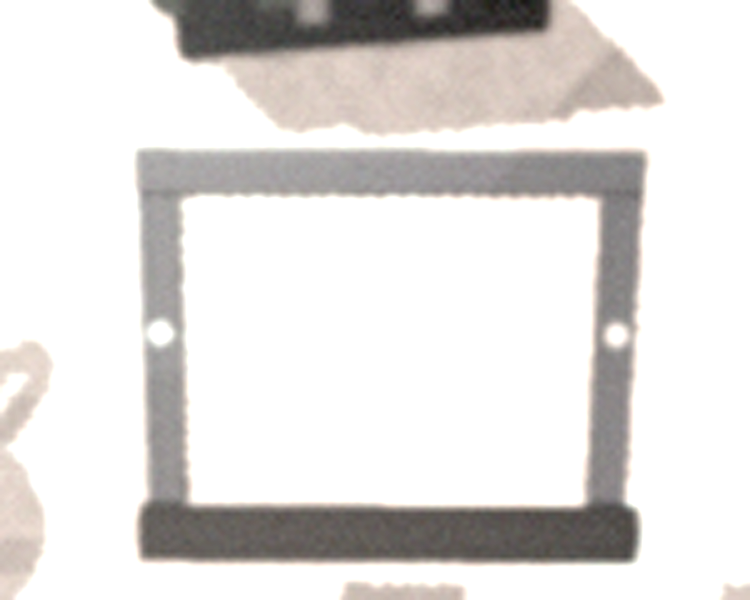

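Run:
```python
from h import *
a=np.load('w1.npy');C=cam('wrist',dict(tcp_pos=a[:3],eef_rot=a[3:]))
c=lambda p:np.array(p)/5.+[210-.4,-.4]; d=lambda p:np.array(p)/5.+[210-.4,80-.4]
P=lambda f,ps,z:onplane(C,[f(p) for p in ps],z)[:,:2]
st=P(d,[(138,150),(646,150)],10); ra=P(d,[(139,532),(637,532)],23)
stw=P(d,[(138,192),(646,192)],10)
ft=P(c,[(180,460),(548,427)],8); pt=P(c,[(68,289),(675,241)],182)
bl=P(c,[(205,80),(480,58)],54)
for n,v in dict(stop=st,rail=ra,foot=ft,paneltop=pt,blockfront=bl).items():
    w=v[1]-v[0]; nrm=np.array([w[1],-w[0]]);nrm/=np.linalg.norm(nrm); nrm*=np.sign(nrm[1])
    print(n,v.round(1).tolist(),'mid',v.mean(0).round(1),'len',np.linalg.norm(w).round(1),'normal',nrm.round(3),'ang',np.degrees(np.arctan2(nrm[1],nrm[0])).round(2))
m=ra.mean(0)-st.mean(0); print('mid-mid',np.linalg.norm(m),np.degrees(np.arctan2(m[1],m[0])))
```

```text
stop [[605.6, -39.6], [446.7, 12.5]] mid [526.1 -13.5] len 167.2 normal [0.311 0.95 ] ang 71.86
rail [[647.0, 78.5], [484.5, 131.8]] mid [565.8 105.2] len 171.1 normal [0.312 0.95 ] ang 71.84
foot [[583.2, -61.6], [466.6, -33.9]] mid [524.9 -47.7] len 119.8 normal [0.231 0.973] ang 76.64
paneltop [[583.2, -75.5], [460.9, -45.0]] mid [522.1 -60.3] len 126.0 normal [0.242 0.97 ] ang 75.97
blockfront [[540.2, -146.1], [465.9, -127.4]] mid [ 503.  -136.7] len 76.6 normal [0.244 0.97 ] ang 75.89
mid-mid 125.1587565029183 71.5382056220464
```

Run:
```python
from h import *
st,im=snap('top','t1')
cr=im[180:380,300:480,::-1]
cv2.imwrite('pics/t1c.png',cv2.convertScaleAbs(cv2.resize(cr,None,fx=3,fy=3),alpha=1.7))
C=cam('top')
for ps,z in [([(390,265),(425,265),(365,265)],80),([(390,265),(365,265)],270)]: print(onplane(C,ps,z).round(0).tolist())
```

```text
[[341.0, -249.0, 80.0], [343.0, -347.0, 80.0], [340.0, -180.0, 80.0]]
[[345.0, -209.0, 270.0], [343.0, -149.0, 270.0]]
```

View pics/t1c.png

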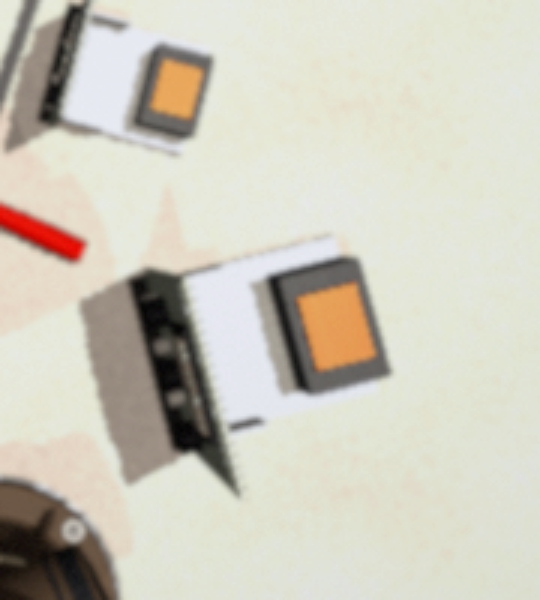

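```bash
cat >> h.py <<'E'
CO=np.array([526.1,-13.5]); CX=np.array([np.cos(np.radians(71.75)),np.sin(np.radians(71.75))]); CY=np.array([-CX[1],CX[0]])
def W(x,y,z): return [*(CO+x*CX+y*CY),z]
def inC(p): d=np.array(p[:2])-CO; return np.array([d@CX,d@CY])
Q=ori(CX)
def fst():
    s=bot.read_state(); f=s['contact_force']; return s, np.array([f[:2]@CX,f[:2]@CY,f[2]])
E
python3 - <<'E'
from h import *
bot.move_gripper(44)
bot.move_ptp(W(-215,-19,330),Q)
bot.line_to(W(-215,-19,30),velocity=180)
s,f=fst();print(s['t'],inC(s['tcp_pos']),f,s['width'])
f0=f
for x in np.arange(-200,-165,3):
    bot.line_to(W(x,-19,30),velocity=35); s,f=fst(); print(x,inC(s['tcp_pos']).round(1),(f-f0).round(1),round(s['t'],2))
np.save('f0.npy',f0)
st,_=snap('top','t2');st,im=snap('side','s2')
for n in('t2','s2'):
    im=cv2.imread(f'pics/{n}.png'); im=im[110:280,220:400] if n=='t2' else im[120:270,170:350]
    cv2.imwrite(f'pics/{n}c.png',cv2.convertScaleAbs(cv2.resize(im,None,fx=3.5,fy=3.5),alpha=1.6))
E
```

```text
7.8583 [-214.87918053  -19.59286594] [-0.34801665 -0.13636337 -1.02643908] 43.889978085849066
-200 [-199.8  -19. ] [ 0.4 -0.2  2.2] 8.43
-197 [-196.9  -19. ] [ 0.2 -0.3 -0. ] 8.68
-194 [-193.9  -19. ] [-0.4 -0.4 -0.1] 8.93
-191 [-190.9  -19. ] [0.5 0.5 1. ] 9.18
-188 [-187.8  -19. ] [ 1.  -0.8  0.8] 9.43
-185 [-184.8  -19. ] [ 0.5 -0.5  1.3] 9.68
-182 [-181.8  -19. ] [0.5 0.9 0.5] 9.93
-179 [-178.8  -19. ] [0.5 0.1 0.2] 10.18
-176 [-175.8  -19. ] [1.1 1.1 1.8] 10.43
-173 [-172.8  -19.1] [ 0.4 -0.1  1.5] 10.68
-170 [-169.8  -19. ] [ 0.8 -0.2  1.4] 10.93
-167 [-166.8  -19. ] [ 0.  -0.3  0.9] 11.18
```

View pics/t2c.png

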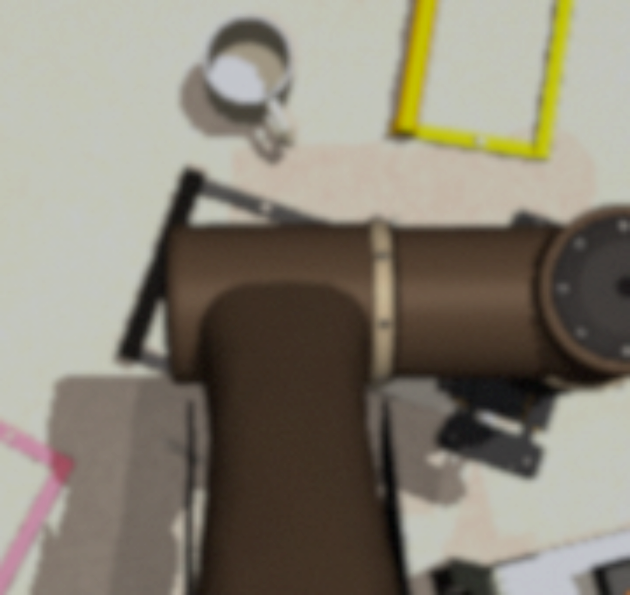

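View pics/s2c.png

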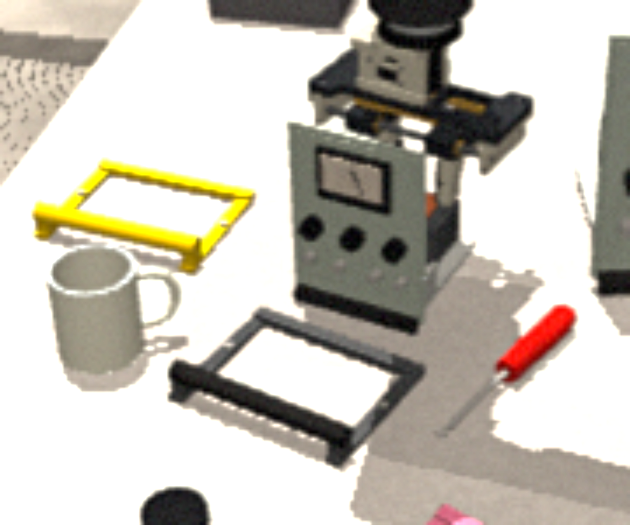

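Run:
```python
from h import *
f0=np.load('f0.npy')
for x in np.arange(-164,-145,1.5):
    bot.line_to(W(x,-19,30),velocity=25); s,f=fst(); print(x,inC(s['tcp_pos']).round(1),(f-f0).round(1),round(s['t'],2))
    if f[0]-f0[0]<-4: break
st,im=snap('side','s3')
im=cv2.imread('pics/s3.png')[140:270,190:320]
cv2.imwrite('pics/s3c.png',cv2.convertScaleAbs(cv2.resize(im,None,fx=4.5,fy=4.5,interpolation=cv2.INTER_CUBIC),alpha=1.6))
```

```text
-164.0 [-163.9  -19.1] [-0.3  0.8  0.6] 11.55
-162.5 [-162.4  -19. ] [0.8 0.6 1.6] 11.8
-161.0 [-160.9  -19. ] [0.5 0.3 0.7] 12.05
-159.5 [-159.4  -19. ] [1.  0.7 0.7] 12.3
-158.0 [-157.9  -19. ] [1.4 1.2 0.7] 12.55
-156.5 [-156.4  -19. ] [0.4 0.2 1.2] 12.8
-155.0 [-154.9  -19. ] [0.1 0.3 1.2] 13.05
-153.5 [-153.4  -19. ] [ 0.6 -0.1  2.2] 13.3
-152.0 [-151.9  -19. ] [ 0.7 -0.2  0.5] 13.55
-150.5 [-150.4  -19. ] [0.3 0.9 0.9] 13.8
-149.0 [-148.9  -19. ] [ 0.1 -0.6  1. ] 14.05
-147.5 [-147.4  -19. ] [ 0.2 -0.5  1.3] 14.3
-146.0 [-145.9  -19.1] [0.6 0.3 0.7] 14.55
```

View pics/s3c.png

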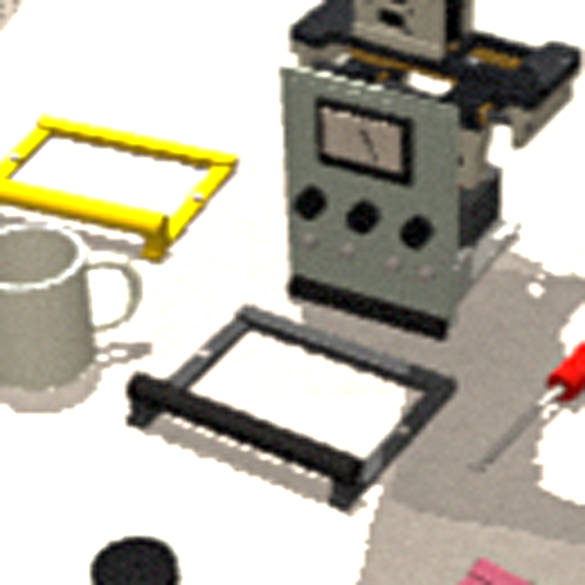

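Run:
```python
from h import *
S=cam('side'); g=lambda p:np.array(p)/4.5+[190-.4,140-.4]
pt=lambda ps,z:print(z,[inC(p).round(1).tolist() for p in onplane(S,[g(p) for p in ps],z)])
pt([(290,300),(445,340)],1);pt([(290,275),(450,322)],15);pt([(282,68),(463,108)],182); pt([(245,308),(456,380)],10)
```

```text
1 [[-30.7, -69.6], [-45.4, 47.6]]
15 [[-39.9, -75.0], [-48.8, 49.6]]
182 [[-41.2, -74.5], [-56.7, 53.5]]
10 [[3.0, -84.5], [-1.1, 81.4]]
```

Run:
```python
from h import *
st,im=snap('wrist','w3'); print(st['tcp_pos'],inC(st['tcp_pos']),st['width'],st['t'])
```

```text
[ 498.44036956 -158.04722351   29.99560635] [-145.93836701  -18.99863187] 43.91546317708301 14.6
```

View pics/w3.png

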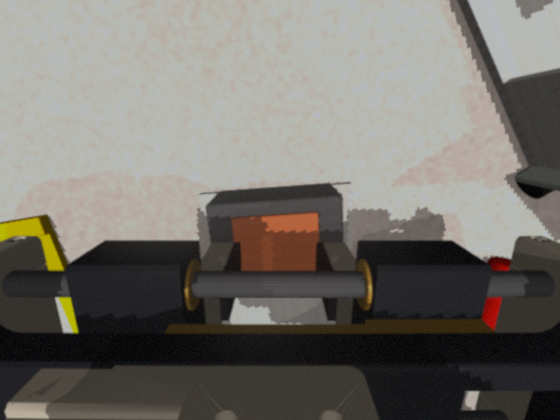

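View pics/s3.png

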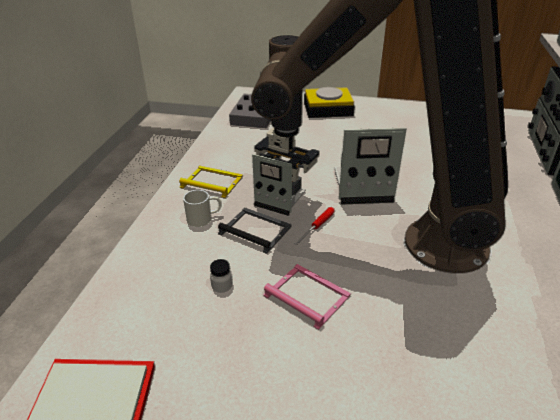

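Run:
```python
from h import *
st=bot.read_state(); C=cam('wrist',st)
for px,z in [((212,212),54),((342,206),54),((210,195),12),((200,193),2),((350,183),2),((233,217),58),((319,213),58)]:
    print(px,z,inC(onplane(C,[px],z)[0]).round(1))
T=R.from_quat(st['eef_rot']).as_matrix()
print(proj(C,[st['tcp_pos'],st['tcp_pos']-T[:,2]*0+T[:,1]*22,st['tcp_pos']-T[:,1]*22, st['tcp_pos']+T[:,0]*9.5]))
```

```text
(212, 212) 54 [-172.9  -56.3]
(342, 206) 54 [-176.4   18.6]
(210, 195) 12 [-173.5  -66.8]
(200, 193) 2 [-172.8  -76.6]
(350, 183) 2 [-180.3   35.4]
(233, 217) 58 [-171.1  -43.6]
(319, 213) 58 [-173.4    5. ]
[[276.76695176 240.21587609]
 [309.039844   240.17742202]
 [244.49216408 240.24652362]
 [276.73795958 227.01242617]]
```

Run:
```python
import cv2
im=cv2.imread('pics/w3.png')[170:345,180:380]
cv2.imwrite('pics/w3c.png',cv2.convertScaleAbs(cv2.resize(im,None,fx=3.4,fy=3.4,interpolation=cv2.INTER_CUBIC),alpha=2))
im=cv2.imread('pics/s3.png')[120:220,235:335]
cv2.imwrite('pics/s3d.png',cv2.convertScaleAbs(cv2.resize(im,None,fx=6,fy=6,interpolation=cv2.INTER_CUBIC),alpha=1.3))
```

```text
(no output)
```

View pics/w3c.png

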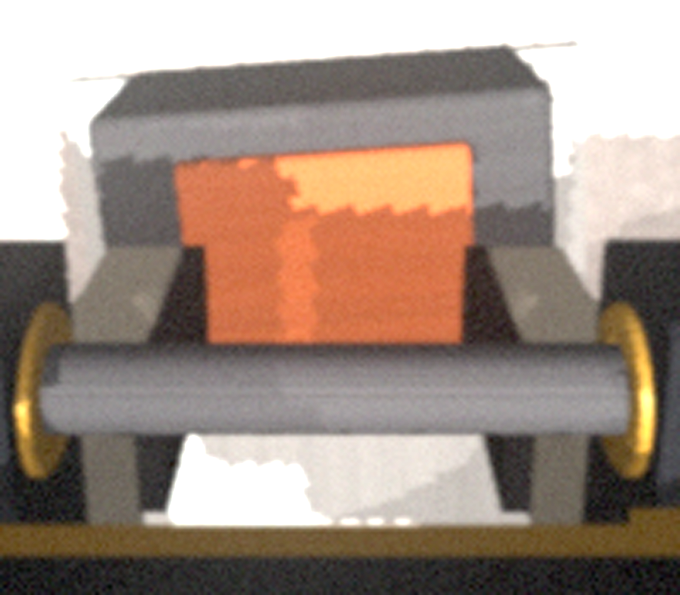

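View pics/s3d.png

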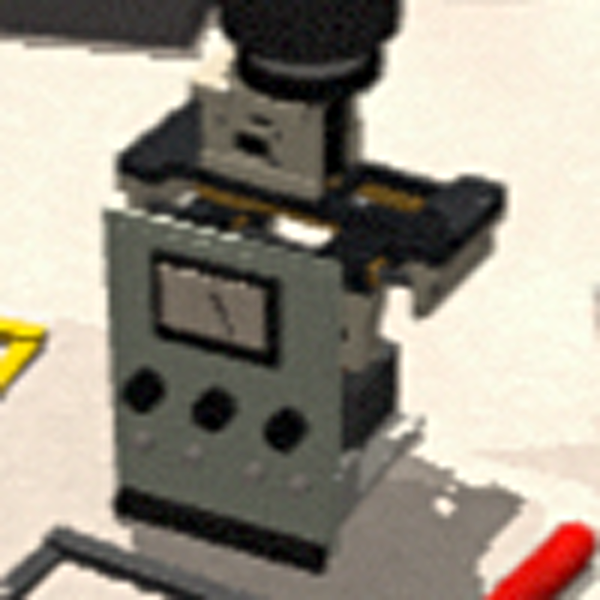

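Run:
```python
from h import *
bot.line_to(W(-146,-19,45),velocity=80)
bot.line_to(W(-222,-19,45),velocity=120)
st,im=snap('side','s4'); C=cam('side')
T=R.from_quat(st['eef_rot']).as_matrix()
im=im[:,:,::-1].copy()
off=np.array([120,235]);k=6
cr=cv2.convertScaleAbs(cv2.resize(im[100:200,230:350],None,fx=k,fy=k,interpolation=cv2.INTER_CUBIC),alpha=1.3)
for y in (-32,0,32):
  for z,c in ((0,(0,0,255)),(-30,(0,200,0)),(-66,(255,0,0))):
    p=proj(C,[st['tcp_pos']+T@np.array([0,y,z])])[0]; q=((p-[230,100])*k).astype(int); cv2.circle(cr,tuple(map(int,q)),4,c,-1)
cv2.imwrite('pics/s4c.png',cr); print(st['tcp_pos'],st['t'])
```

```text
[ 474.64172577 -230.21427396   44.9113132 ] 15.775
```

View pics/s4c.png

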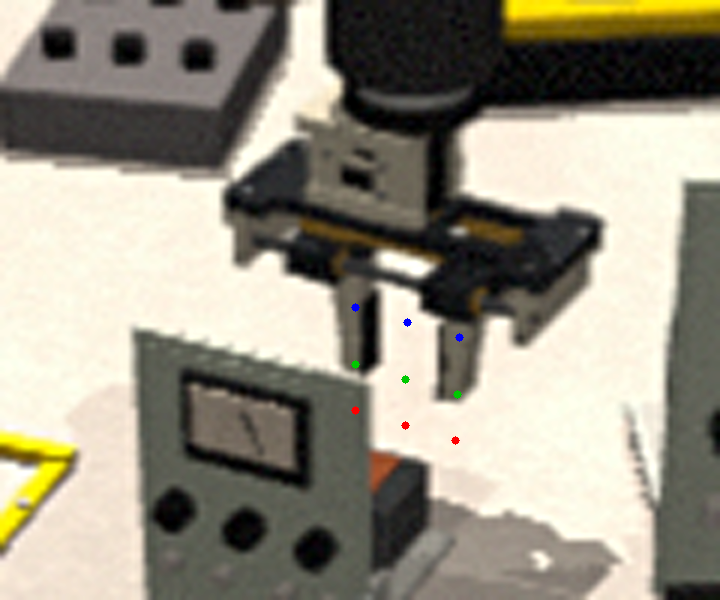

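The check shows the real finger ends sit about 30 mm short of the reported TCP. At TCP z=30 the fingers passed above the block, so nothing was touched or moved. I'll allow for that and push again lower.

Run:
```python
from h import *
bot.line_to(W(-215,-19,-2),velocity=100)
s,f0=fst(); np.save('f0.npy',f0); print(s['tcp_pos'],f0)
bot.line_to(W(-192,-19,-2),velocity=60)
for x in list(np.arange(-188,-163,3))+list(np.arange(-162,-150,1.5)):
    bot.line_to(W(x,-19,-2),velocity=30); s,f=fst(); print(x,inC(s['tcp_pos']).round(1),(f-f0).round(1),round(s['t'],2))
    if f[0]-f0[0]<-6: break
st,im=snap('side','s5')
im=cv2.imread('pics/s5.png')[140:270,190:320]
cv2.imwrite('pics/s5c.png',cv2.convertScaleAbs(cv2.resize(im,None,fx=4.5,fy=4.5,interpolation=cv2.INTER_CUBIC),alpha=1.6))
```

```text
[ 477.13569762 -223.48787485   -1.82908006] [0.43186569 0.13518256 0.309584  ]
-188 [-188.1  -18.7] [-2.5  0.9  0.9] 17.27
-185 [-185.2  -18.6] [-3.4  1.5  1.1] 17.52
-182 [-182.1  -18.7] [-3.3  0.8  0.2] 17.77
-179 [-178.9  -18.9] [-2.9  1.2 -0.4] 18.02
-176 [-175.8  -19.2] [-1.6  0.8 -1.4] 18.27
-173 [-172.7  -19.4] [-1.4  0.4 -0.5] 18.52
-170 [-169.7  -19.3] [-0.8 -0.1 -1.1] 18.77
-167 [-166.8  -19.2] [-1.3 -0.5  0.4] 19.02
-164 [-163.9  -19.1] [-2.5  0.6  1. ] 19.27
-162.0 [-162.  -19.] [-3.2  0.2  1.2] 19.52
-160.5 [-160.6  -19. ] [-4.8  0.2  1.3] 19.77
-159.0 [-159.4  -18.9] [-7.2  0.1  2. ] 20.02
```

View pics/s5c.png

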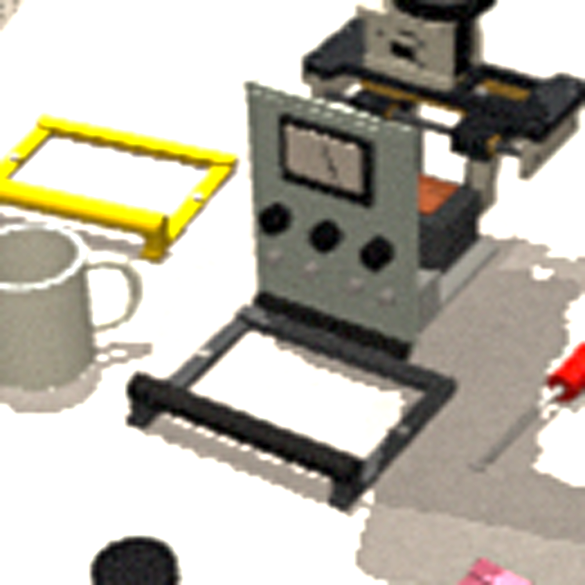

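Run:
```python
from h import *
f0=np.load('f0.npy')
for x in np.arange(-158,-150,1.):
    bot.line_to(W(x,-19,-2),velocity=20); s,f=fst(); print(x,inC(s['tcp_pos']).round(1),(f-f0).round(1),s['moment'].round(2),round(s['t'],2))
    if f[0]-f0[0]<-14: break
bot.pause(0.3)
st,im=snap('side','s6')
im=cv2.imread('pics/s6.png')[160:240,225:305]
cv2.imwrite('pics/s6c.png',cv2.convertScaleAbs(cv2.resize(im,None,fx=7,fy=7,interpolation=cv2.INTER_CUBIC),alpha=1.6))
st,im=snap('wrist','w6'); np.save('w6.npy',np.r_[st['tcp_pos'],st['eef_rot']])
im=cv2.imread('pics/w6.png')[150:330,150:410]
cv2.imwrite('pics/w6c.png',cv2.convertScaleAbs(cv2.resize(im,None,fx=3,fy=3,interpolation=cv2.INTER_CUBIC),alpha=2))
```

```text
-158.0 [-159.3  -18.7] [-13.   -0.4   1.5] [-4.06  1.06 -0.25] 20.32
-157.0 [-159.3  -18.5] [-19.3  -2.6   2.6] [-6.39  1.12 -0.31] 20.57
```

View pics/s6c.png

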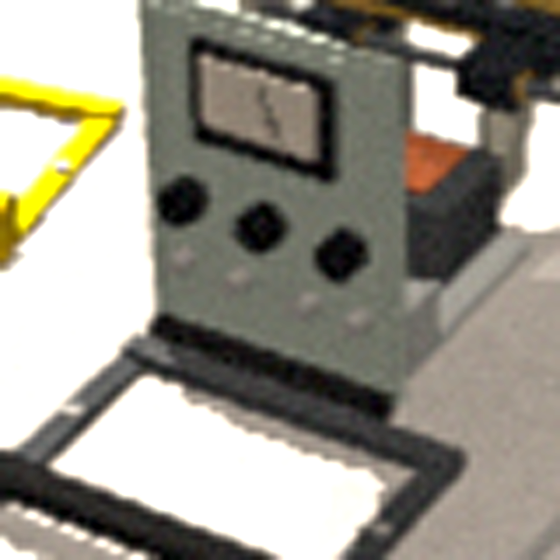

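View pics/w6c.png

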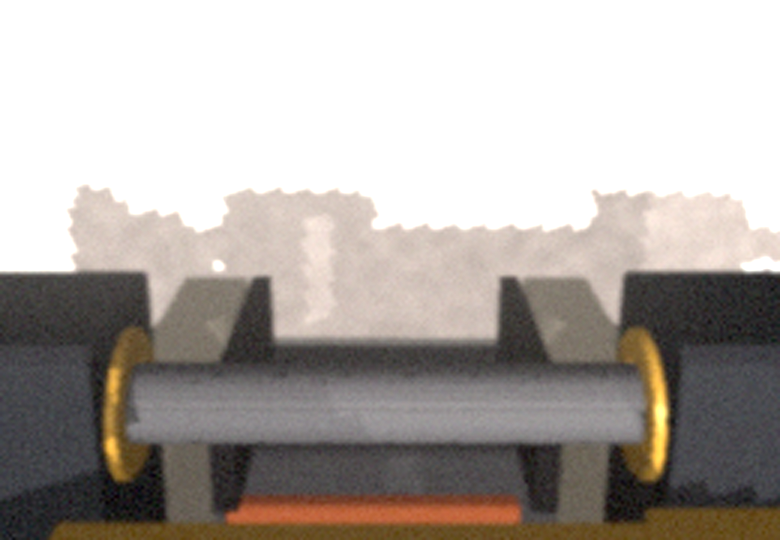

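Run:
```python
from h import *
a=np.load('w1.npy');C=cam('wrist',dict(tcp_pos=a[:3],eef_rot=a[3:]))
for px,z in [((177,182),85),((206,180),85),((208,147),55),((212,150),55),((200,165),55)]: print(px,inC(onplane(C,[px],z)[0]).round(0))
# reach check of arc
y=-12
for th in (0,30,60,78):
    t=np.radians(th);x=-8-9*np.cos(t)+137*np.sin(t)-9.5;z=8+9*np.sin(t)+137*np.cos(t)-30
    print(th,round(x),round(z),bot.solve_ik(W(x,y,z),Q).round(2))
```

```text
(177, 182) [ 107. -168.]
(206, 180) [ 104. -124.]
(208, 147) [  58. -125.]
(212, 150) [  62. -119.]
(200, 165) [  86. -139.]
0 -26 115 [ 0.29  0.2  -0.42  0.   -0.95 -0.61]
30 43 101 [ 0.4   0.24 -0.39  0.   -0.93 -0.72]
60 97 54 [ 0.47  0.33 -0.4   0.   -0.84 -0.79]
78 115 15 [ 0.5   0.39 -0.42  0.   -0.76 -0.81]
```

```bash
cat >> h.py <<'E'
E0=30.;PY=-8.;RL=142.
def arc(th):
    t=np.radians(th);return W(-8-9*np.cos(t)+RL*np.sin(t)-9.5,PY,8+9*np.sin(t)+RL*np.cos(t)-E0)
E
python3 - <<'E'
from h import *
bot.line_to(W(-165,-19,-2),velocity=15)
bot.line_to(W(-178,-19,-2),velocity=80)
bot.line_to(W(-178,-8,122),velocity=200)
bot.line_to(W(-50,-8,120),velocity=150)
bot.pause(0.1)
s,f0=fst(); np.save('f0.npy',f0); print(round(s['t'],2))
for th in (-4,0,4,8,12,16,20,25,30):
    bot.line_to(arc(th),velocity=30); s,f=fst(); print(th,inC(s['tcp_pos']).round(1),s['tcp_pos'][2].round(1),(f-f0).round(1),round(s['t'],2))
st,im=snap('side','s7')
im=cv2.imread('pics/s7.png')[120:270,180:340]
cv2.imwrite('pics/s7c.png',cv2.convertScaleAbs(cv2.resize(im,None,fx=4,fy=4,interpolation=cv2.INTER_CUBIC),alpha=1.5))
E
```

```text
23.83
-4 [-36.2  -8. ] 119.0 [-1.2 -0.8  1.1] 24.44
0 [-27.   -7.8] 119.9 [-5.3 -1.8  1.2] 24.93
4 [-16.8  -7.8] 120.2 [-5.4 -0.7 -0.1] 25.41
8 [-6.8 -7.8] 119.7 [-5.  -1.3 -1.1] 25.89
12 [ 3.1 -7.8] 118.6 [-5.  -1.2 -2.2] 26.38
16 [12.9 -7.9] 116.9 [-5.7 -0.4 -1.4] 26.86
20 [22.5 -8. ] 114.6 [-5.  -0.5 -0.9] 27.34
25 [34.4 -8.1] 110.6 [-6.  -0.7 -0.6] 27.91
30 [45.8 -8.1] 105.5 [-4.7  0.   0. ] 28.48
```

View pics/s7c.png

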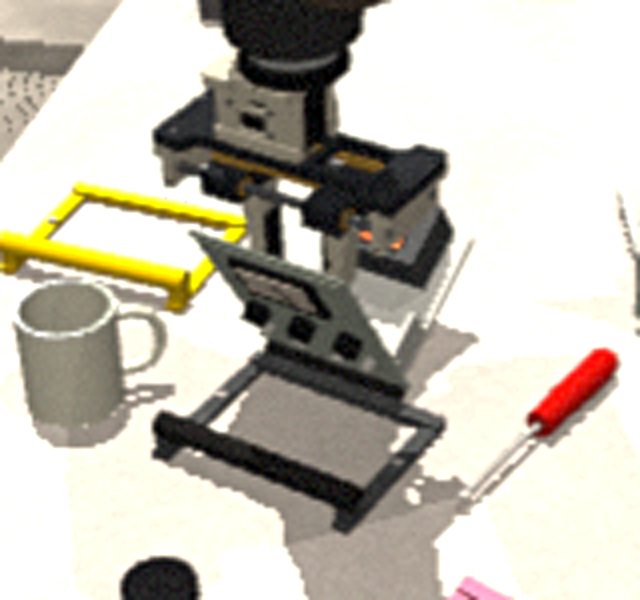

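The unit leans about 30°, with its foot bar held at the stop (crop 265–405, 345–385). I'll continue the arc.

Run:
```python
from h import *
f0=np.load('f0.npy')
for th in (34,38,42,46,50,54,58,62,66):
    bot.line_to(arc(th),velocity=28); s,f=fst(); print(th,inC(s['tcp_pos']).round(1),s['tcp_pos'][2].round(1),(f-f0).round(1),round(s['t'],2))
st,im=snap('side','s8')
im=cv2.imread('pics/s8.png')[120:270,180:340]
cv2.imwrite('pics/s8c.png',cv2.convertScaleAbs(cv2.resize(im,None,fx=4,fy=4,interpolation=cv2.INTER_CUBIC),alpha=1.5))
```

```text
34 [54.6 -8.1] 100.8 [-4.9 -1.5  0.3] 29.03
38 [63. -8.] 95.4 [-3.3 -0.7  1. ] 29.54
42 [71.1 -8. ] 89.5 [-4.5 -1.1 -0.3] 30.05
46 [78.6 -8. ] 83.0 [-3.5 -0.7  0.9] 30.56
50 [85.7 -8. ] 76.1 [-3.5 -0.8  1.4] 31.07
54 [92.3 -8. ] 68.6 [-2.7 -1.5  1.5] 31.57
58 [98.3 -8. ] 60.8 [-2.7 -1.2  0.6] 32.08
62 [103.8  -8. ] 52.5 [-2.2 -1.   0.6] 32.59
66 [108.7  -8. ] 43.8 [-1.7 -0.3  0.7] 33.1
```

View pics/s8c.png

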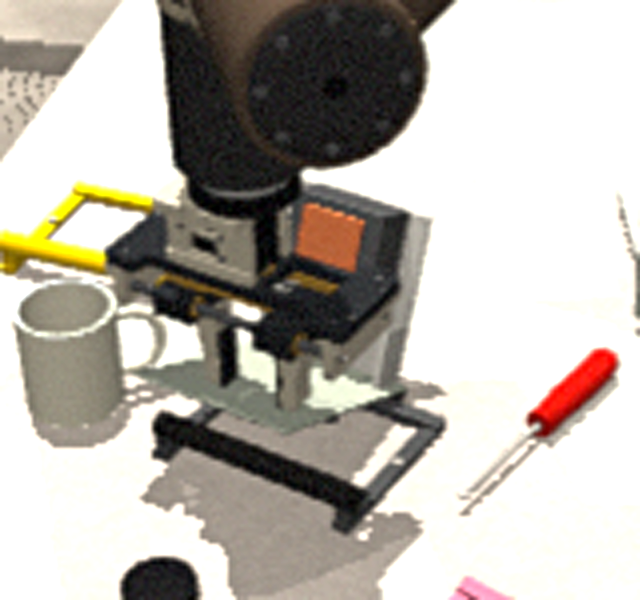

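Run:
```python
from h import *
f0=np.load('f0.npy')
for th in (68,70,71.5,73,74.5,76,77.5,79):
    bot.line_to(arc(th),velocity=15); s,f=fst(); print(th,s['tcp_pos'][2].round(1),(f-f0).round(1),round(s['t'],2))
bot.pause(0.3)
s,f=fst(); print((f-f0).round(1))
st,im=snap('side','s9')
im=cv2.imread('pics/s9.png')[120:270,180:340]
cv2.imwrite('pics/s9c.png',cv2.convertScaleAbs(cv2.resize(im,None,fx=4,fy=4,interpolation=cv2.INTER_CUBIC),alpha=1.5))
```

```text
68 39.5 [-2.1 -0.4  0.6] 33.63
70 34.9 [-0.1 -0.9  0.5] 34.12
71.5 31.5 [-1.2  0.   1.3] 34.52
73 28.0 [-1.1 -0.5  0.4] 34.92
74.5 24.5 [-1.1 -1.4 -0.3] 35.32
76 20.9 [-1.2 -0.8  0.2] 35.72
77.5 17.4 [-1.7 -1.1  1.2] 36.12
79 15.6 [-3.5  3.7 16.7] 36.52
[-5.3  3.5 16.1]
```

View pics/s9c.png

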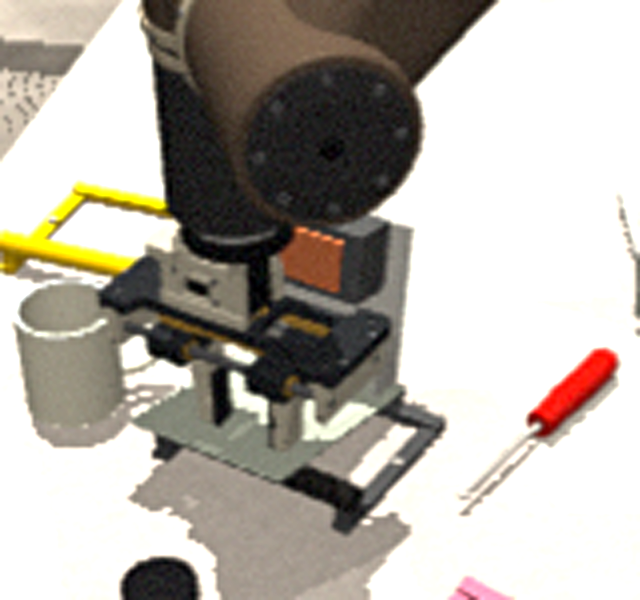

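Run:
```python
from h import *
p=bot.read_state()['tcp_pos']; x,y=inC(p)
for z in (p[2]+3,p[2]+8,p[2]+25): bot.line_to(W(x,y,z),velocity=12)
s,f=fst();print(f.round(1),s['t'])
bot.line_to(W(x,y,200),velocity=120)
bot.pause(0.2)
st,im=snap('side','s10')
im=cv2.imread('pics/s10.png')[120:270,180:340]
cv2.imwrite('pics/s10c.png',cv2.convertScaleAbs(cv2.resize(im,None,fx=4,fy=4,interpolation=cv2.INTER_CUBIC),alpha=1.5))
p=st['tcp_pos']; print(p,st['t'])
```

```text
[-0.8  0.5 -0.2] 39.5417
[571.33233683  97.62462198 199.4523417 ] 41.2167
```

View pics/s10c.png

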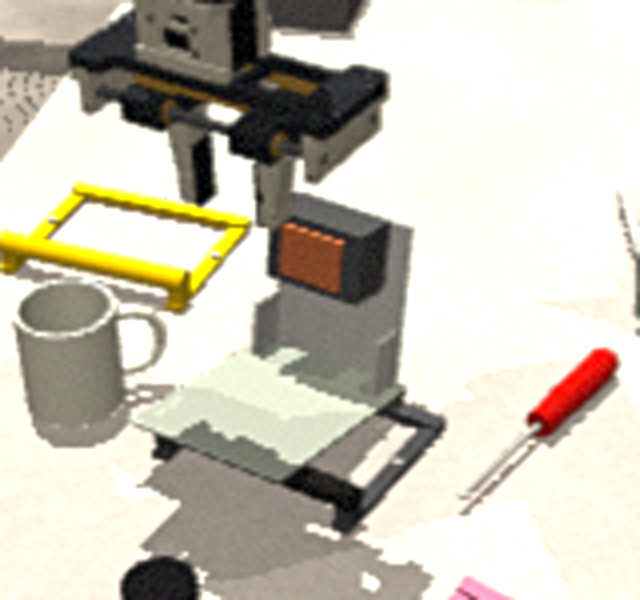

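Run:
```python
from h import *
S=cam('side'); g=lambda p:np.array(p)/4.+[180-.4,120-.4]
for p,z in [((135,419),42),((290,480),42),((400,392),18),((255,350),18)]: print(p,inC(onplane(S,[g(p)],z)[0]).round(1))
st,im=snap('wrist','w10'); np.save('w10.npy',np.r_[st['tcp_pos'],st['eef_rot']])
a,b=cv2.imread('pics/side0.png'),cv2.imread('pics/s10.png')
cv2.imwrite('pics/cmp.png',np.hstack([a[170:310,170:350],b[170:310,170:350]]))
```

```text
(135, 419) [147.6 -90.9]
(290, 480) [147.7  42.6]
(400, 392) [-2.2 41.5]
(255, 350) [  8.7 -82.7]
```

View pics/w10.png

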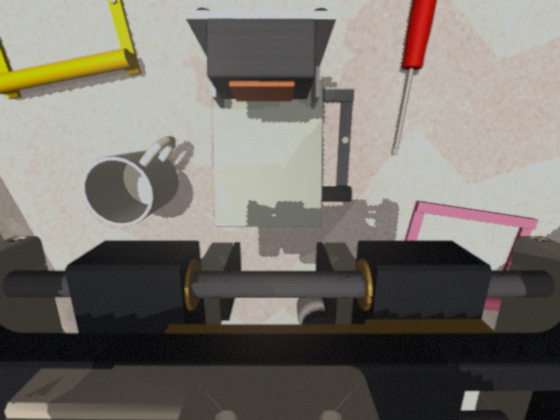

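View pics/cmp.png

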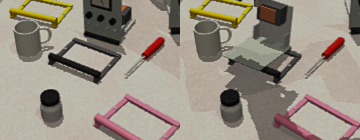

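Run:
```python
from h import *
a=np.load('w10.npy');C=cam('wrist',dict(tcp_pos=a[:3],eef_rot=a[3:]))
for px,z in [((214,227),42),((322,225),42),((352,90),10),((352,200),23),((322,187),33),((190,12),148),((336,12),148)]: print(px,z,inC(onplane(C,[px],z)[0]).round(1))
im=cv2.imread('pics/w10.png')[0:240,180:380]
cv2.imwrite('pics/w10c.png',cv2.convertScaleAbs(cv2.resize(im,None,fx=2.5,fy=2.5,interpolation=cv2.INTER_CUBIC),alpha=1.7))
im=cv2.imread('pics/s10.png')[160:260,210:300]
cv2.imwrite('pics/s10d.png',cv2.convertScaleAbs(cv2.resize(im,None,fx=6,fy=6,interpolation=cv2.INTER_CUBIC),alpha=1.5))
```

```text
(214, 227) 42 [164.1 -86.9]
(322, 225) 42 [161.7  47.4]
(352, 90) 10 [ 1.5 81.9]
(352, 200) 23 [134.4  87.5]
(322, 187) 33 [115.5  46.9]
(190, 12) 148 [-34. -70.]
(336, 12) 148 [-33.9  34.2]
```

View pics/w10c.png

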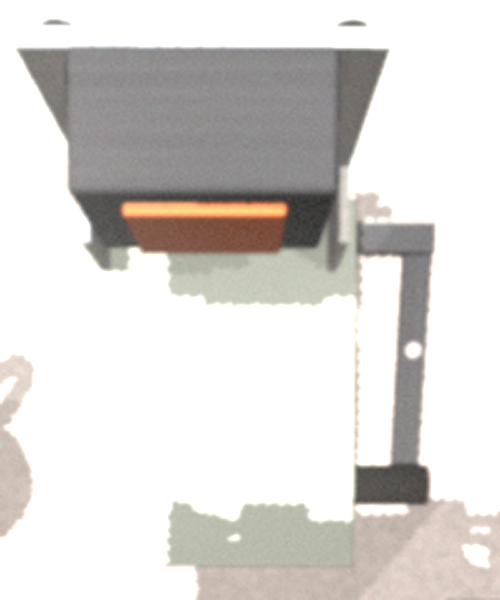

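View pics/s10d.png

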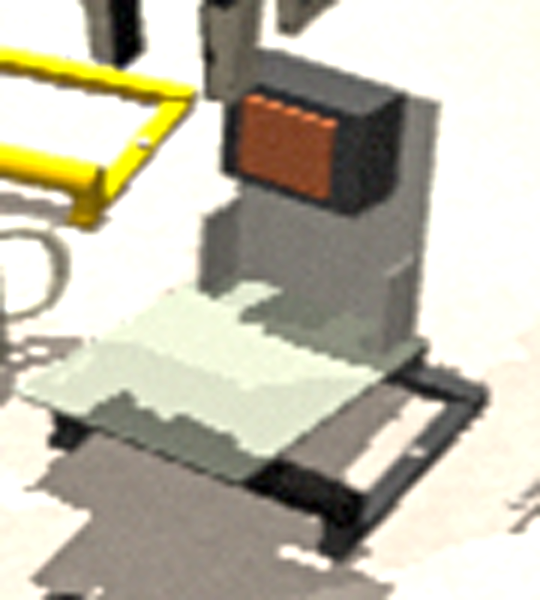

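Run:
```python
from h import *
a=np.load('w10.npy');C=cam('wrist',dict(tcp_pos=a[:3],eef_rot=a[3:]));S=cam('side')
def tri(pw,ps):
    u=cv2.undistortPoints(np.array([[pw]],float),C[0],C[1])[0,0];v=cv2.undistortPoints(np.array([[ps]],float),S[0],S[1])[0,0]
    X=cv2.triangulatePoints(C[2][:3],S[2][:3],u.reshape(2,1),v.reshape(2,1));X=X[:3,0]/X[3]
    return X,proj(C,[X])[0]-pw,proj(S,[X])[0]-ps
d=lambda p:np.array(p)/6.+[210-.4,160-.4]; w=lambda p:np.array(p)/2.5+[180-.3,-.3]
for n,pw,ps in [('panel L',w((354,567)),d((241,482))),('panel R',w((85,567)),d((18,390))),('tray bottom L',w((388,49)),d((440,103))),('tray lip L',w((335,268)),d((388,272))),('stop L',w((433,226)),d((488,395))),('block L',w((335,190)),d((403,97)))]:
    X,e1,e2=tri(pw,ps); print(n,inC(X).round(1),X[2].round(1),e1.round(1),e2.round(1))
```

```text
panel L [160.7  44.7] 51.3 [-0.4  0.2] [0.2 0. ]
panel R [159.6 -84.2] 52.3 [ 0.5 -0.3] [-0.2 -0.1]
tray bottom L [-30.9  35.1] 144.9 [ 1.4 -1.1] [-0.5  0.2]
tray lip L [22.7 32.7] 76.5 [ 4.1 -2.9] [-1.8  0.3]
stop L [ 1.5 83.3] 7.5 [-0.2  0.2] [ 0.1 -0. ]
block L [ 5.5 25.7] 163.5 [11.5 -8. ] [-3.7  0.8]
```

Run:
```python
from h import *
s,f=fst();print(f.round(1),s['t'])
bot.close_job()
```

```text
[-0.1  0.9 -0.4] 41.3167
the job is handed in; nothing more can be done
```

The power unit is lying face down on the padded rail by itself, and I handed the job in at 41.3 s of the 58 s allowed.

- **First push missed:** It passed over the unit's rear block and moved nothing, because the real finger ends sit about 30 mm short of the stated TCP. I confirmed that in the side view and corrected for it.
- **Against the stop:** I pushed the rear of the block with both fingers until the motion stalled at 19 N. The pictures showed the foot bar squarely on the stop strip.
- **Tipping:** I pushed on the panel back along the arc in small, slow steps. The last one, at 79° commanded, pressed with about 16 N as the panel reached the rail, so I stopped there and raised the arm slowly, straight up.

**Last checks:**
- **Lean:** It is about 80°, from two camera views.
- **Foot bar:** It was hidden in both views, so I worked its position out from other points. One puts its axis 10 mm before the stop face and the other 0.6 mm past it. The nominal value is 8 mm before, and it cannot be closer than that, so I read it as still against the stop.
- **Panel edge:** It measured about 52 mm high against an expected 46 mm. The side view alone had put it 15 mm further back than the wrist view, and triangulating the two resolved that.
- **Bystanders:** The screwdriver, mug and jar look unmoved in the before-and-after pictures.
- **Robot:** The fingers are clear of everything and the force reading is about zero.

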